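Free the jammed clamp knob and reset the stop of the drilling jig

TASK

Set the drilling jig up for the wooden block that lies in its channel. The red clamp knob was cranked down far too hard and is jammed: grip it firmly, crack it loose with a short firm counter-clockwise twist and back it off freely by about half a turn. Then slide the stop bar along by its black grip until it has gently pushed the block home against the dark end block with no gap at either end, screw the knob fully tight again, and let go, without disturbing the tools lying about.

Things in the scene. Friction and masses are not known exactly. Their poses are not given: they have to be found in the camera images.
- clamp_knob (a joint): Angle of the red clamp knob, rad. 0 = fully tight, as found (hard stop); grows as it is loosened, counter-clockwise from above; stop at 4.6. Jammed: about 0.6 N m (0.5 to 0.75) to start it, and a weak grip slips (use 30 N or more); falls evenly to 0.1 N m at 1.4 rad, where it lets go of the stop bar, then turns freely. Rises the same way as it is tightened; it stays where it is left.
- knob_grip (a point): On the axis of the red four-lobed knob (38 mm across flats, 28 mm tall), 16 mm above its underside, 12 mm below its top. x and y axes square to the flats, so a grasp fits every quarter turn; z up, the knob's axis. Turns with the knob and rises 1.3 mm per rad. The grey lock block under it, 60 (x) x 70 (y) mm, has its top 27 mm below this point.
- jig: Drilling jig fixed to the table: plywood base 130 (x) x 390 (y) x 15 mm, channel 49 mm wide between fence (+x, top 39 mm above the table) and guide strip (-x, top 27 mm), end block at +y, steel bush plate over the channel from y = 100 to 144 mm, 42 to 54 mm high, grey lock block and knob at y = -130 mm. Origin: on the table under the middle of the channel; z up.
- end_face (a point): Middle of the face of the dark wooden end block that the workpiece must butt against: 165 mm along +y from the jig's origin, 25 mm above the table. Axes as the jig.
- stop_bar: Stop bar, loose, 0.3 to 0.55 kg: steel flat 34 x 10 mm on the jig's base, running 235 mm along its -y through the lock block; at its +y end an aluminium shoe 34 (x) x 24 (y) x 30 mm with a black grip on top, 28 (x) x 20 (y) mm, up to 66 mm. Origin: under the shoe's middle, 15 mm above the table. Slides along the jig's y: with 2 to 5 N when free; the tight knob presses on it with about 65 N.
- stop_face (a point): Middle of the shoe's face towards the workpiece: 12 mm along +y and 10 mm above the bar's origin.
- stop_grip (a point): Middle of the black grip on the shoe, 50 mm above the bar's underside (65 mm above the table). Axes as the bar.
- workpiece: Loose wooden block 45 (x) x 90 (y) x 19 mm, 0.05 kg, lying in the jig's channel, between the shoe and the end block and partly under the bush plate, not yet home. Origin: centre of its underside. Home: butted on the end block, origin 120 mm along the jig's +y.
- tape_measure: Yellow tape measure 36 x 80 x 64 mm, bystander; origin under its centre.
- pencil: Yellow pencil 168 mm long, bystander; origin under its centre.
- square: Combination square 91 x 300 x 19 mm, bystander; origin under its centre.
- pliers: Red-handled pliers 61 x 197 x 15 mm, bystander; origin under its centre.
- offcut: Dark wooden block 55 x 55 x 40 mm, bystander; origin under its centre.

How it is judged:
On the way, in this order (a step that is already met when the one before it is completed fails the run):
1. the clamp knob is cracked loose and backed off by more than 115 degrees (value of joint clamp_knob above 2 rad), for 0.1 s.
2. with the knob loose, the stop bar has pushed the block home against the end block (y of workpiece in the frame of jig above 0.1183 m and y of stop_face in the frame of jig above 0.0723 m and z of workpiece in the frame of jig between 0.012 and 0.018 m and angle between the y axis of workpiece and the y axis of jig, either way round below 0.09 rad and value of joint clamp_knob above 1.5 rad), for 0.2 s.
At the end, for the whole second after the job is handed in: The block lies flat and square in the channel, within 1.7 mm of the end block, the shoe's face is up against it (within 2.7 mm in all of both gaps), the knob is tight again (within 0.35 rad of its stop) and all is at rest (y of workpiece in the frame of jig above 0.1183 m and y of stop_face in the frame of jig above 0.0723 m and z of workpiece in the frame of jig between 0.012 and 0.018 m and angle between the y axis of workpiece and the y axis of jig, either way round below 0.09 rad and value of joint clamp_knob below 0.35 rad and linear speed of each of workpiece, stop_bar below 0.01 m/s); the robot touches nothing.
It fails at once if the block is rammed against the jig (over 45 N) (contact force between workpiece and jig above 45 N).
It fails at once if one of the tools or the offcut lying about is knocked more than 20 mm aside (distance of any of tape_measure, pencil, square, pliers, offcut from where it was at the start of the episode above 0.02 m).
It also fails if it takes over 72 s, if anything falls off the work surface, if the arm or the gripper's body presses on something with over 40 N, if the wrist force passes 120 N, or if a joint passes its speed limit or range.

ROBOT

A 6-joint arm with a two-finger parallel gripper is mounted at the origin on a cart in front of the work surface, level with it; the furniture and walls round the work are solid. World frame = base frame: x ahead of the robot, y to its left, z up, the work surface at z = 0. Lengths are in m, angles in rad, forces in N, time in s.
With the tool pointing down it reaches from about 0.3 to 1 m from the base axis. Payload 5.1 kg.
Tool frame: the origin (TCP) lies midway between the tips of the shut fingers; the grasp point (between the pads) lies 19 mm behind it; z points along the fingers, y is the line along which they close (so a half turn about z gives the same grasp; the last joint's range is limited). The gripper opens to 95 mm and grips with 3 to 60 N. Pads are 20 mm wide; open, the fingers measure 119 mm over their backs; the gripper's body (75 mm by 180 mm) begins 59 mm behind the grasp point.
Start: joints at [1.199, 0.124, 1.65, -0, 1.367, -0.083], TCP at [0.185, 0.623, 0.215] pointing down, gripper open.
Joint ranges: [-2.61, 2.61], [-1.02, 2.33], [0.03, 2.71], [-1.35, 4.49], [0.32, 2.68], [-2.91, 2.91]. Speed limits (rad/s): [2.57, 2.57, 3.14, 3.14, 3.14, 3.14].

INTERFACE

Orientations are given as a rotation vector (axis times angle).
In Python, from cell import ctrl gives the robot as it stands.
- The arm moves only by the shell command python3 shift.py FILE, which reads ROWS from the file FILE. ROWS is a JSON list that holds a single list of rows (three levels of brackets), with 1 to 5 rows, each of 7 numbers: a rotation vector rx, ry, rz in units of 0.25 rad, then dx, dy, dz in shares of the most that a row can go, 1 being 62.5 mm, then the finger opening in m; each row shifts and turns the commanded pose from where the row before left it, along the tool's axes as they then stand; what a row does not reach is not made up. A row lasts 1/8 s, in which the tool goes at most 0.0625 m and 0.188 rad, less where a joint would pass 70% of its speed; a pose out of reach is approached as far as the arm can. The fingers move at their own pace and stop on an object; the grip force is fixed at half the most. Time passes only in rows, so rows that do not move let the fingers close. It prints the time, the measured TCP pose, the force, the opening and the grip force at its end. Input that does not fit is refused with a message, and nothing moves.
- ctrl.state(): the state, without advancing time (a new reading comes with each control period).
- ctrl.snapshot(name): name is "side" or "top" or "wrist"; returns a dict with "image" (384x512x3 uint8, blue, green, red), "camera_matrix" (3x3 intrinsics, pixels), "dist_coeffs" ([k1, k2, p1, p2, k3] as OpenCV has them; the pictures are not rectified), "R" (3x3) and "t" (3): a world point X has camera coordinates R X + t; the wrist camera has in their place "mount" (4x4, takes a point from camera to tool coordinates, whose origin is the TCP and whose axes are the flange's). Camera axes: x right, y down, z forward; pixel columns grow to the right and rows downward; lengths in m; the calibration is good to about 2 mm. A picture is of the moment at which its call begins: read the wrist's pose just before it. There is no depth.
- ctrl.finish_job(): hands the job in; it is judged then, once.
The state is a dict: "t": time; "joints": joint angles; "joint_velocities": joint speeds; "joint_efforts": joint torques, N m; "position": TCP position; "eef_rot": TCP orientation; "wrist_force": force on the tool from outside, world axes, zero at the start; "wrist_torque": the same for the moment, N m; "gripper_width": finger opening in m; "finger_force": force on a finger pad.
Only numpy, scipy, OpenCV 4.12 (cv2) and the standard library are available. Lean on these libraries where they do the work, as an engineer would, in place of code of your own. Each camera call takes 0.05 s, during which the arm holds its last target. There are 200 camera calls.

## Working session

There is one attempt and no reset: what is moved stays moved. The work goes in short steps, Python scripts to look and compute and a shell command to move; the robot and the scene stay as the last step left them, time stands still between calls to the robot, and variables do not carry over. Pictures are saved under pics/ and viewed, at most 10 in all, crops included, and the job is handed in when it is done.

```bash
ls; mkdir -p pics; python3 - <<'E'
from cell import ctrl
import cv2
s=ctrl.state();print(s)
for n in("top","side"):
    d=ctrl.snapshot(n);cv2.imwrite(f"pics/{n}1.png",d["image"]);print(n,d["camera_matrix"],d["dist_coeffs"],d["R"],d["t"])
E
```

```text
cell.py
pics
shift.py
{'t': 0.0, 'joints': array([ 1.19938368e+00,  1.24495560e-01,  1.65165309e+00, -3.66568476e-05,
        1.36747175e+00, -8.25948319e-02]), 'joint_velocities': array([ 0.00043867, -0.00055922,  0.00046218,  0.00033809,  0.00115707,
        0.00059447]), 'joint_efforts': array([-4.57527467e-04, -4.17585611e+01, -3.59943581e+01,  7.74983014e-02,
        4.86752868e-02, -1.51248578e-04]), 'position': array([0.1849383 , 0.62247976, 0.21340557]), 'eef_rot': array([-0.45202636, -3.10847541,  0.00311573]), 'wrist_force': array([-0.3258363 , -0.79048055,  1.0637965 ]), 'wrist_torque': array([ 0.05299783, -0.0175854 ,  0.06028724]), 'finger_force': 0.0, 'gripper_width': 0.0946552015616911}
top [[394.01476868   0.         253.24613701]
 [  0.         394.01476868 185.9805673 ]
 [  0.           0.           1.        ]] [0.03312512 0.         0.         0.         0.        ] [[ 0.01006253 -0.99973749  0.02058377]
 [-0.98395545 -0.01356645 -0.17789778]
 [ 0.17813033 -0.01846341 -0.98383367]] [-0.10540303  0.59206149  1.29363404]
side [[351.17502853   0.         255.93212589]
 [  0.         351.17502853 188.71595109]
 [  0.           0.           1.        ]] [-0.08837046  0.          0.          0.          0.        ] [[-0.93124823 -0.36416735  0.01260489]
 [-0.25322038  0.62188531 -0.74103853]
 [ 0.26202324 -0.69328263 -0.67134419]] [0.51361907 0.24270525 1.0440999 ]
```
View pics/top1.png

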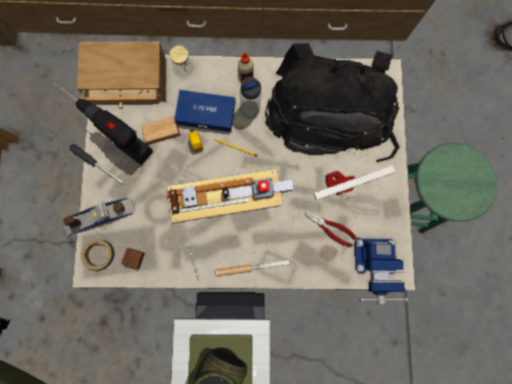

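View pics/side1.png

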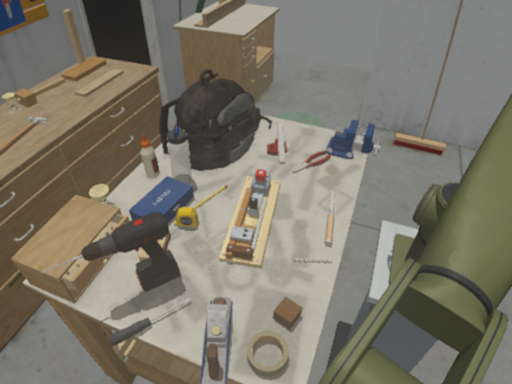

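Top view: the jig lies from about (168,205) to (292,185), with the knob at (264,186), end block at left (+y). Side view: knob at (261,174), bush plate at (243,235). I'll zoom in and fit the pose.

```bash
cat > h.py <<'E'
import numpy as np,cv2
from cell import ctrl
from scipy.spatial.transform import Rotation as Ro
def pose():
    s=ctrl.state();return Ro.from_rotvec(s["eef_rot"]).as_matrix(),np.array(s["position"])
def shot(n):
    Rt,p=pose();d=ctrl.snapshot(n)
    if n=="wrist":
        M=np.array(d["mount"]);Rc=Rt@M[:3,:3];c=Rt@M[:3,3]+p
        d["R"]=Rc.T;d["t"]=-Rc.T@c
    return d
def ray(d,uv,z):
    u=cv2.undistortPoints(np.array([[uv]],float),np.array(d["camera_matrix"]),np.array(d["dist_coeffs"]))[0,0]
    R=np.array(d["R"]);c=-R.T@np.array(d["t"]);v=R.T@np.array([u[0],u[1],1]);return c+v*(z-c[2])/v[2]
def proj(d,X):
    return cv2.projectPoints(np.array(X,float).reshape(-1,3),cv2.Rodrigues(np.array(d["R"]))[0],np.array(d["t"]),np.array(d["camera_matrix"]),np.array(d["dist_coeffs"]))[0][:,0]
E
python3 - <<'E'
from h import *
d=shot("top")
kn=ray(d,(264,185.5),.085);print("knob",kn)
for uv in[(167,191),(277,171),(283,206),(172,221)]:print(uv,ray(d,uv,.015))
R,p=pose();print(R,p)
w=ctrl.snapshot("wrist");print(w["mount"],w["camera_matrix"])
c=cv2.resize(d["image"][160:230,155:305],None,fx=5,fy=5,interpolation=cv2.INTER_CUBIC);cv2.imwrite("pics/topc.png",c)
cv2.imwrite("pics/w0.png",w["image"])
E
```

```text
knob [ 0.58982457 -0.13371225  0.085     ]
(167, 191) [0.57840415 0.20197123 0.015     ]
(277, 171) [ 0.65557503 -0.18287435  0.015     ]
(283, 206) [ 0.53071915 -0.20377576  0.015     ]
(172, 221) [0.47388723 0.17968276 0.015     ]
[[-9.58581204e-01  2.84818868e-01 -5.35820757e-04]
 [ 2.84819355e-01  9.58580106e-01 -1.45421636e-03]
 [ 9.94388612e-05 -1.54659659e-03 -9.99998799e-01]] [0.1849828  0.62261846 0.21370643]
[[ 3.07675745e-04 -9.71207244e-01 -2.38236006e-01  6.64159575e-02]
 [ 9.99999917e-01  3.62209066e-04 -1.85128812e-04 -4.26656926e-04]
 [ 2.66089684e-04 -2.38235929e-01  9.71207275e-01 -1.70735234e-01]
 [ 0.00000000e+00  0.00000000e+00  0.00000000e+00  1.00000000e+00]] [[298.03622317   0.         258.60616702]
 [  0.         298.03622317 194.4607309 ]
 [  0.           0.           1.        ]]
```

View pics/topc.png

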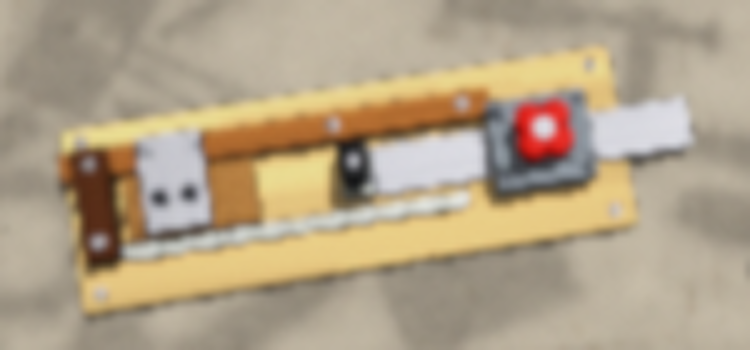

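The rows are not in the units I measure in: shifts go in shares of 62.5 mm and turns go in units of 0.25 rad. I convert before sending: -0.0364 m is -0.5824, -0.0337 m is -0.5392.

```bash
R='a'
echo '[[[0, 0, 0, -0.5824, -0.5392, -0.064, 0.095], [0, 0, 0, -0.5824, -0.5392, -0.064, 0.095], [0, 0, 0, -0.5824, -0.5392, -0.064, 0.095], [0, 0, 0, -0.5824, -0.5392, -0.064, 0.095], [0, 0, 0, -0.5824, -0.5392, -0.064, 0.095]]]' > path.dat && python3 shift.py path.dat
echo '[[[0, 0, 0, -0.5824, -0.5392, -0.064, 0.095], [0, 0, 0, -0.5824, -0.5392, -0.064, 0.095], [0, 0, 0, -0.5824, -0.5392, -0.064, 0.095], [0, 0, 0, -0.5824, -0.5392, -0.064, 0.095], [0, 0, 0, -0.5824, -0.5392, -0.064, 0.095]]]' > path.dat && python3 shift.py path.dat
echo '[[[0, 0, 0, -0.5824, -0.5392, -0.064, 0.095], [0, 0, 0, -0.5824, -0.5392, -0.064, 0.095], [0, 0, 0, -0.5824, -0.5392, -0.064, 0.095], [0, 0, 0, -0.5824, -0.5392, -0.064, 0.095], [0, 0, 0, -0.5824, -0.5392, -0.064, 0.095]]]' > path.dat && python3 shift.py path.dat
echo '[[[0, 0, 0.716, 0, 0, 0, 0.095], [0, 0, 0.716, 0, 0, 0, 0.095], [0, 0, 0.716, 0, 0, 0, 0.095], [0, 0, 0.716, 0, 0, 0, 0.095], [0, 0, 0.716, 0, 0, 0, 0.095]]]' > path.dat && python3 shift.py path.dat
echo '[[[0, 0, 0.716, 0, 0, 0, 0.095], [0, 0, 0.716, 0, 0, 0, 0.095], [0, 0, 0.716, 0, 0, 0, 0.095], [0, 0, 0.716, 0, 0, 0, 0.095], [0, 0, 0.716, 0, 0, 0, 0.095]]]' > path.dat && python3 shift.py path.dat
echo '[[[0, 0, 0.716, 0, 0, 0, 0.095], [0, 0, 0.716, 0, 0, 0, 0.095], [0, 0, 0.716, 0, 0, 0, 0.095], [0, 0, 0.716, 0, 0, 0, 0.095], [0, 0, 0.716, 0, 0, 0, 0.095]]]' > path.dat && python3 shift.py path.dat
python3 - <<'E'
from h import *
R,p=pose();print(R,p,ctrl.state()["joints"])
d=shot("wrist");cv2.imwrite("pics/w1.png",d["image"]);cv2.imwrite("pics/w1b.png",cv2.resize(d["image"],(800,600),interpolation=cv2.INTER_CUBIC))
import pickle;pickle.dump(d,open("w1.pkl","wb"))
E
```

```text
t: 0.82
position: [0.3121, 0.4082, 0.2347]
eef_rot: [0.452, 3.109, 0.0]
wrist_force: [1.0, -0.1, 0.7]
gripper_width: 0.095
finger_force: 0.0
t: 1.45
position: [0.4386, 0.1948, 0.2548]
eef_rot: [0.452, 3.109, 0.0]
wrist_force: [0.9, 0.9, 0.1]
gripper_width: 0.095
finger_force: 0.0
t: 2.08
position: [0.5651, -0.0186, 0.2747]
eef_rot: [0.453, 3.109, 0.0]
wrist_force: [0.0, 1.4, 0.9]
gripper_width: 0.0952
finger_force: 0.0
t: 2.7
position: [0.5644, -0.017, 0.2744]
eef_rot: [-1.76, -2.602, 0.0]
wrist_force: [-1.0, 1.0, 0.4]
gripper_width: 0.0948
finger_force: 0.0
t: 3.32
position: [0.5644, -0.017, 0.2744]
eef_rot: [-2.713, -1.584, 0.001]
wrist_force: [0.2, -0.4, 0.6]
gripper_width: 0.0951
finger_force: 0.0
t: 3.95
position: [0.5644, -0.017, 0.2744]
eef_rot: [-3.131, -0.254, 0.001]
wrist_force: [-0.2, -0.3, -0.7]
gripper_width: 0.0949
finger_force: 0.0
[[ 9.86926149e-01  1.61172382e-01 -4.89742808e-04]
 [ 1.61172419e-01 -9.86926264e-01  3.79540857e-05]
 [-4.77222890e-04 -1.16390913e-04 -9.99999879e-01]] [ 0.56439414 -0.01699284  0.2743691 ] [-1.25156041e-01 -9.50362176e-02  1.77182341e+00 -2.36084232e-05
  1.46529611e+00  1.28376430e+00]
```

View pics/w1b.png

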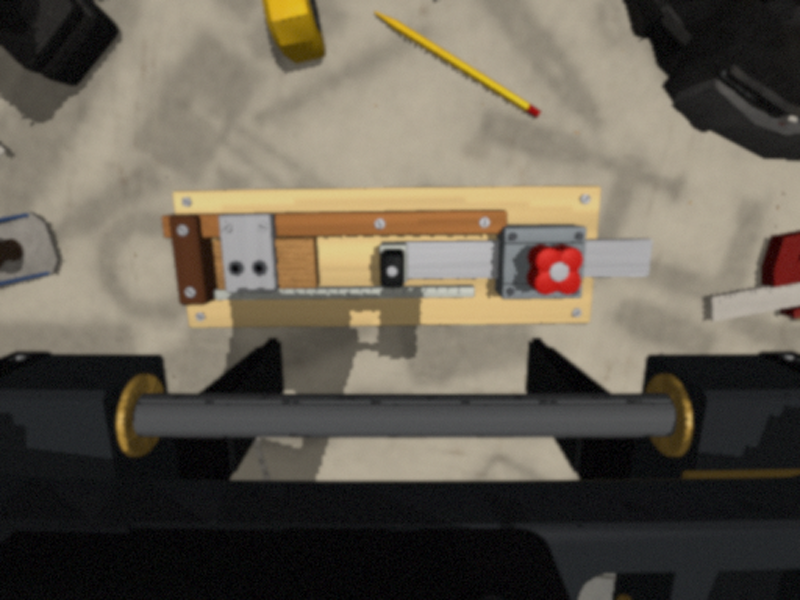

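Wrist view (x1.5625): base corners (174,192), (600,187), (591,324), (190,327); knob disc (559,271); black grip (392,268); pencil and tape well clear above.

```bash
python3 - <<'E'
from h import *
import pickle
from scipy.optimize import least_squares
d=pickle.load(open("w1.pkl","rb"))
px=np.array([(174,192),(600,187),(591,324),(190,327)])/1.5625
W=np.array([ray(d,q,.015)[:2] for q in px]);print(W.round(4))
L=np.array([(.065,.195),(.065,-.195),(-.065,-.195),(-.065,.195)])  # about the base centre
f=lambda v:(L@np.array([[np.cos(v[2]),np.sin(v[2])],[-np.sin(v[2]),np.cos(v[2])]])+v[:2]-W).ravel()
r=least_squares(f,[.55,0,.17]);print("base centre,yaw",r.x,"resid mm",(r.fun*1e3).round(1))
yaw=r.x[2];J=np.array([[np.cos(yaw),-np.sin(yaw)],[np.sin(yaw),np.cos(yaw)]])
t=shot("top")
g=lambda X:np.r_[(proj(d,X)[0]-np.array((559,271))/1.5625)/1.2,proj(t,X)[0]-np.array((155+543/5,160+127/5))]
k=least_squares(g,[.58,-.13,.08]);print("knob tri",k.x,k.fun)
for n,q,z in[("knobtop",(559,271),.10),("knobtop",(559,271),.09),("grip top",(392,272),.081),("endblk bolt hi",(182,230),.05),("endblk lo",(190,292),.05),("endblk inner edge+x",(207,216),.05),("shoe/wp",(318,262),.034)]:
    X=ray(d,np.array(q)/1.5625,z)[:2];print(n,X.round(4),"rel base centre in jig axes",(J.T@(X-r.x[:2])).round(4))
c=d["image"];kx,ky=358,173
cv2.imwrite("pics/k.png",cv2.resize(c[ky-45:ky+45,kx-60:kx+60],None,fx=6,fy=6,interpolation=cv2.INTER_CUBIC))
E
```

```text
[[ 0.595   0.1987]
 [ 0.6613 -0.1807]
 [ 0.535  -0.2053]
 [ 0.4693  0.1772]]
base centre,yaw [ 0.56518442 -0.00253482  0.17249919] resid mm [ 0.7  2.   1.4 -2.8 -0.4 -0.5 -1.7  1.2]
knob tri [ 0.58953742 -0.13304839  0.0950028 ] [-0.16965646  0.11519416  0.34263924 -0.35741684]
knobtop [ 0.5903 -0.1314] rel base centre in jig axes [ 0.0026 -0.1313]
knobtop [ 0.5892 -0.1351] rel base centre in jig axes [ 0.0009 -0.1347]
grip top [ 0.5658 -0.0076] rel base centre in jig axes [-0.0002 -0.0051]
endblk bolt hi [0.5674 0.1736] rel base centre in jig axes [0.0324 0.1732]
endblk lo [0.5145 0.1639] rel base centre in jig axes [-0.0214  0.1727]
endblk inner edge+x [0.5825 0.1532] rel base centre in jig axes [0.0438 0.1505]
shoe/wp [0.5558 0.0588] rel base centre in jig axes [0.0013 0.062 ]
```

View pics/k.png

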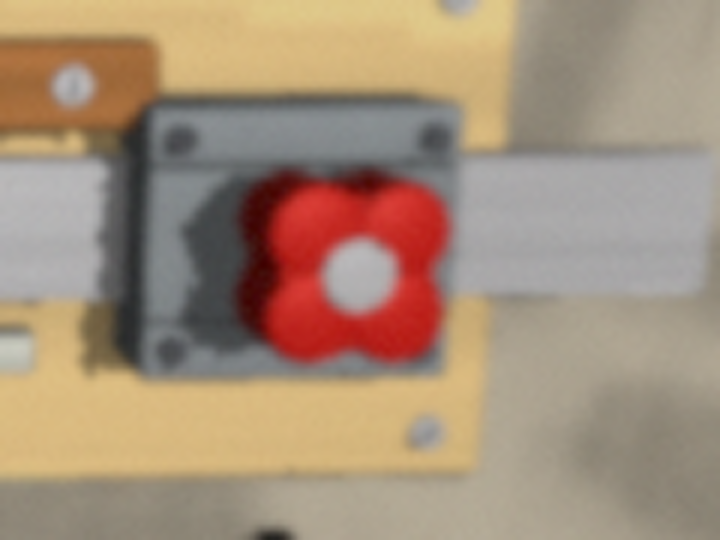

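The knob's flats are square to the jig (crop: disc (360,275), lobes at the diagonals). I'll close in above it and triangulate its height again.

```bash
echo '[[[0, 0, 0, 0.0208, 0.3792, 0.3984, 0.095], [0, 0, 0, 0.0208, 0.3792, 0.3984, 0.095], [0, 0, 0, 0.0208, 0.3792, 0.3984, 0.095], [0, 0, 0, 0.0208, 0.3792, 0.3984, 0.095], [0, 0, 0, 0.0208, 0.3792, 0.3984, 0.095]]]' > path.dat && python3 shift.py path.dat
echo '[[[0, 0, -0.04, 0, 0, 0, 0.095], [0, 0, 0, 0, 0, 0, 0.095]]]' > path.dat && python3 shift.py path.dat
python3 - <<'E'
from h import *
d=shot("wrist");cv2.imwrite("pics/w2.png",cv2.resize(d["image"],(800,600),interpolation=cv2.INTER_CUBIC))
import pickle;pickle.dump(d,open("w2.pkl","wb"))
E
```

```text
t: 4.68
position: [0.5908, -0.1335, 0.1493]
eef_rot: [-3.13, -0.269, 0.0]
wrist_force: [0.8, 0.6, 0.1]
gripper_width: 0.0946
finger_force: 0.0
t: 4.92
position: [0.591, -0.1324, 0.1509]
eef_rot: [-3.129, -0.281, -0.001]
wrist_force: [0.0, 0.7, 0.8]
gripper_width: 0.0949
finger_force: 0.0
```

View pics/w2.png

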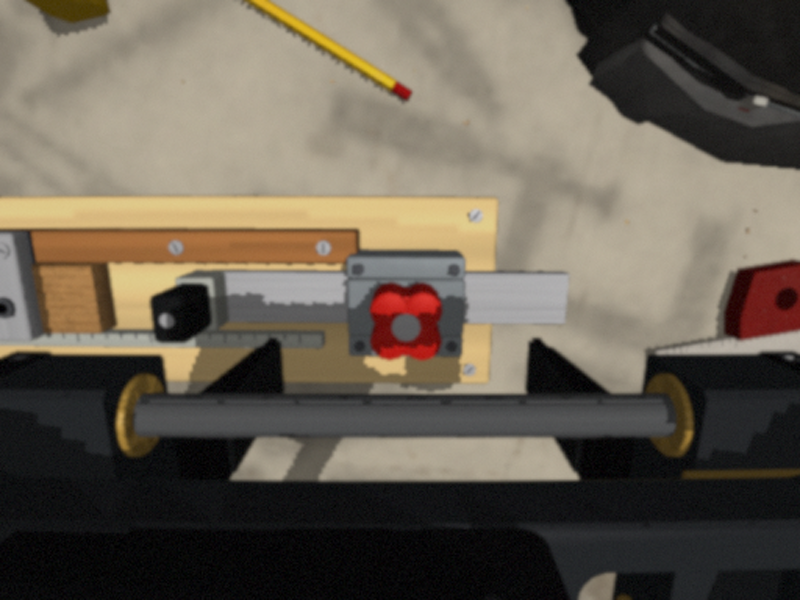

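Knob disc at (406,327) midway between the fingertips (277 and 532); jig edge level, so the yaw fits. Triangulate.

```bash
python3 - <<'E'
from h import *
import pickle
from scipy.optimize import least_squares
a=pickle.load(open("w1.pkl","rb"));b=pickle.load(open("w2.pkl","rb"));t=shot("top")
def tri(qa,qb,qt=None):
    g=lambda X:np.r_[proj(a,X)[0]-np.array(qa)/1.5625,proj(b,X)[0]-np.array(qb)/1.5625]if qt is None else np.r_[proj(a,X)[0]-np.array(qa)/1.5625,proj(b,X)[0]-np.array(qb)/1.5625,(proj(t,X)[0]-np.array(qt))]
    r=least_squares(g,[.58,-.1,.08]);return r.x.round(4),r.fun.round(1)
print("knob",tri((559,271),(406,327)),tri((559,271),(406,327),(263.6,185.4)))
print("fence screws (z .039)",tri((484.5,223),(323,247)),tri((379,224),(176,247)))
print("base screw (z .015)",tri((585,199),(475,216)),tri((576,312),(468,369)))
print("grip top",tri((392,271),(167,320)))
R,p=pose();print(p,R.round(3));
# where tool axis is in jig
for z in(.09,.1):print(ray(b,np.array((406,327))/1.5625,z))
c=-b["R"].T@b["t"];print(c)
E
```

```text
knob (array([ 0.5894, -0.1343,  0.0923]), array([ 0.,  0., -0., -0.])) (array([ 0.5894, -0.1342,  0.0923]), array([-0.1,  0. , -0.1, -0. ,  0.6, -0.2]))
fence screws (z .039) (array([ 0.6145, -0.0791,  0.0412]), array([-0.1, -0.6,  0.1,  0.4])) (array([0.5985, 0.01  , 0.0392]), array([-0. , -0.3,  0. ,  0.2]))
base screw (z .015) (array([ 0.6486, -0.1689,  0.0176]), array([ 0.,  0., -0., -0.])) (array([ 0.5451, -0.1867,  0.0176]), array([-0.1, -0.1,  0. ,  0.1]))
grip top (array([ 0.5669, -0.0074,  0.0817]), array([-0. , -0.1,  0. ,  0.1]))
[ 0.59150046 -0.13225547  0.15173486] [[ 0.984  0.178  0.002]
 [ 0.178 -0.984 -0.001]
 [ 0.002  0.001 -1.   ]]
[ 0.58868561 -0.13440829  0.09      ]
[ 0.59161665 -0.13383199  0.1       ]
[ 0.65658044 -0.12105882  0.32164095]
```

```bash
echo '[[[0, 0, 0, -0.04, 0.0256, 0.36, 0.09], [0, 0, 0, 0, 0, 0.36, 0.08], [0, 0, 0, 0, 0, 0.36, 0.07], [0, 0, 0, 0, 0, 0.344, 0.06], [0, 0, 0, 0, 0, 0, 0.055]]]' > path.dat && python3 shift.py path.dat
echo '[[[0, 0, 0, 0, 0, 0, 0.02], [0, 0, 0, 0, 0, 0, 0.02], [0, 0, 0, 0, 0, 0, 0.02], [0, 0, 0, 0, 0, 0, 0.02], [0, 0, 0, 0, 0, 0, 0.02]]]' > path.dat && python3 shift.py path.dat
```

```text
t: 5.65
position: [0.5874, -0.134, 0.0595]
eef_rot: [-3.128, -0.28, 0.005]
wrist_force: [0.2, -0.1, -0.6]
gripper_width: 0.0574
finger_force: 0.0
t: 6.28
position: [0.5893, -0.1335, 0.0626]
eef_rot: [-3.127, -0.278, -0.002]
wrist_force: [-1.0, 5.5, 2.9]
gripper_width: 0.0381
finger_force: 30.0
```

Gripped at 38.1 mm with 30 N. Cracking it loose.

To row units: -0.00024 m is -0.00384, -0.185 rad is -0.74.

```bash
echo '[[[0, 0, -0.74, 0, 0, -0.00384, 0.02], [0, 0, -0.74, 0, 0, -0.00384, 0.02], [0, 0, -0.74, 0, 0, -0.00384, 0.02], [0, 0, -0.74, 0, 0, -0.00384, 0.02]]]' > path.dat && python3 shift.py path.dat
python3 - <<'E'
from cell import ctrl
import cv2
s=ctrl.state();print(s["joints"][[0,5]],s["wrist_torque"],s["wrist_force"])
d=ctrl.snapshot("side");cv2.imwrite("pics/s2.png",cv2.resize(d["image"][130:270,190:310],None,fx=5,fy=4.2,interpolation=cv2.INTER_CUBIC))
E
```

```text
t: 6.78
position: [0.5893, -0.1335, 0.063]
eef_rot: [-2.812, -1.398, -0.004]
wrist_force: [1.4, 3.2, -1.0]
gripper_width: 0.0378
finger_force: 30.0
[-0.31304573  0.33365808] [ 0.68923555 -0.04093027 -0.30203439] [ 1.40216938  3.22985996 -1.02070459]
```

Torque 0.30 N m fits 0.74 rad of loosening with no slip. Backing off further.

```bash
echo '[[[0, 0, -0.74, 0, 0, -0.00384, 0.02], [0, 0, -0.74, 0, 0, -0.00384, 0.02], [0, 0, -0.74, 0, 0, -0.00384, 0.02], [0, 0, -0.74, 0, 0, -0.00384, 0.02], [0, 0, -0.74, 0, 0, -0.00384, 0.02]]]' > path.dat && python3 shift.py path.dat
echo '[[[0, 0, -0.74, 0, 0, -0.00384, 0.02], [0, 0, -0.74, 0, 0, -0.00384, 0.02], [0, 0, -0.74, 0, 0, -0.00384, 0.02], [0, 0, -0.74, 0, 0, -0.00384, 0.02], [0, 0, 0, 0, 0, 0, 0.02]]]' > path.dat && python3 shift.py path.dat
python3 - <<'E'
from h import *
s=ctrl.state();print(s["joints"],s["wrist_torque"],s["wrist_force"]);R,p=pose();print(R.round(3),p,np.arctan2(R[1,1],R[0,1]))
E
```

```text
t: 7.45
position: [0.5892, -0.1335, 0.0636]
eef_rot: [-1.896, -2.505, -0.005]
wrist_force: [1.1, 5.0, -1.7]
gripper_width: 0.0377
finger_force: 30.0
t: 8.07
position: [0.5892, -0.1335, 0.0645]
eef_rot: [0.868, 3.018, 0.004]
wrist_force: [2.1, 5.6, -1.9]
gripper_width: 0.0377
finger_force: 30.0
[-0.31291531  0.16116182  1.87501508  0.00295948  1.10455821 -1.32467512] [ 0.951463   -0.37458881  0.08958019] [ 2.0610258   5.64720158 -1.94978083]
[[-0.847  0.531  0.002]
 [ 0.531  0.847  0.002]
 [-0.     0.003 -1.   ]] [ 0.58923371 -0.13349616  0.06454536] 1.0104308266104909
```

```bash
echo '[[[0, 0, 0, 0, 0, 0, 0.07], [0, 0, 0, 0, 0, 0, 0.07], [0, 0, 0, 0, 0, -0.48, 0.07], [0, 0, 0, 0, 0, -0.48, 0.07], [0, 0, 0, 0, 0, -0.48, 0.07]]]' > path.dat && python3 shift.py path.dat
echo '[[[0, 0, 0.668, 0, 0, 0, 0.07], [0, 0, 0.668, 0, 0, 0, 0.07], [0, 0, 0.668, 0, 0, 0, 0.07], [0, 0, 0.668, 0, 0, 0, 0.07], [0, 0, 0.668, 0, 0, 0, 0.07]]]' > path.dat && python3 shift.py path.dat
python3 - <<'E'
from h import *
R,p=pose();print(p,np.arctan2(R[1,1],R[0,1]));print("to go (tool axes)",R.T@(np.array([.5669,-.0074,.12])-p))
E
```

```text
t: 8.7
position: [0.5886, -0.1352, 0.1556]
eef_rot: [0.868, 3.019, -0.001]
wrist_force: [0.2, 0.3, 0.1]
gripper_width: 0.0701
finger_force: 0.0
t: 9.32
position: [0.5886, -0.1353, 0.1547]
eef_rot: [2.024, 2.402, -0.0]
wrist_force: [-0.0, -0.2, 0.1]
gripper_width: 0.07
finger_force: 0.0
[ 0.58863431 -0.1353081   0.15468921] 0.170283693368567
to go (tool axes) [0.12977058 0.00024424 0.03457947]
```

To row units: 0.0433 m is 0.6928, 0.0432 m is 0.6912.

```bash
echo '[[[0, 0, 0, 0.6928, 0, 0.128, 0.06], [0, 0, 0, 0.6928, 0, 0.128, 0.06], [0, 0, 0, 0.6912, 0, 0.128, 0.06], [0, 0, 0, 0, 0, 0.416, 0.06], [0, 0, 0, 0, 0, 0.4112, 0.06]]]' > path.dat && python3 shift.py path.dat
echo '[[[0, 0, 0, 0, 0, 0.4112, 0.055], [0, 0, 0, 0, 0, 0, 0.055]]]' > path.dat && python3 shift.py path.dat
python3 - <<'E'
from h import *
R,p=pose();print(p,"to go",R.T@(np.array([.5669,-.0074,.052])-p))
d=shot("wrist");cv2.imwrite("pics/w3.png",cv2.resize(d["image"],(800,600),interpolation=cv2.INTER_CUBIC))
E
```

```text
t: 9.95
position: [0.5662, -0.0067, 0.0788]
eef_rot: [2.015, 2.408, 0.001]
wrist_force: [-0.2, -0.9, 0.0]
gripper_width: 0.0602
finger_force: 0.0
t: 10.2
position: [0.5639, -0.0072, 0.0508]
eef_rot: [-2.015, -2.406, 0.005]
wrist_force: [0.1, -0.1, -1.0]
gripper_width: 0.0557
finger_force: 0.0
[ 0.56390767 -0.00715482  0.05084168] to go [-0.00076485  0.0028978  -0.00117201]
```

View pics/w3.png

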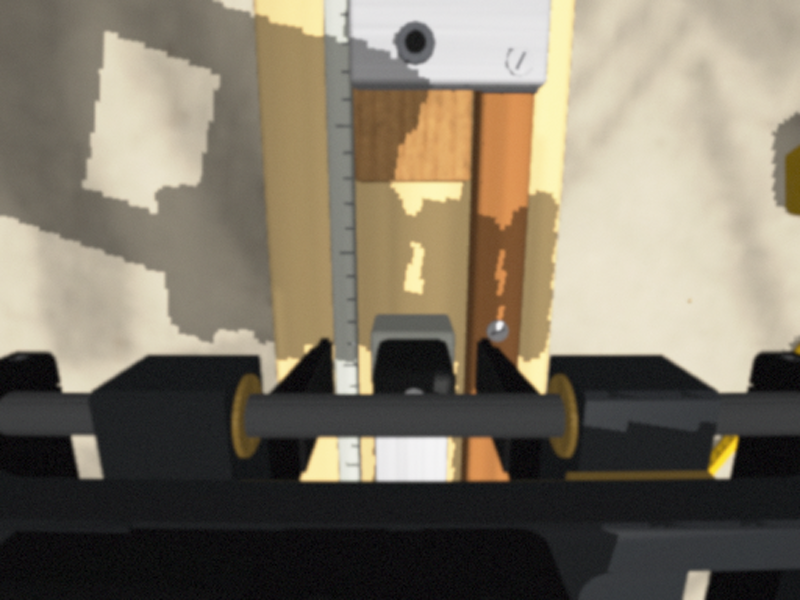

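Picture: fingertips at columns 330 and 480, black grip 372–455, so I am about 2.8 mm off in +tool y; block's near edge at row 181, shoe face at ~318. Correct, then close.

```bash
echo '[[[0, 0, 0, 0, 0.0448, -0.016, 0.055], [0, 0, 0, 0, 0, 0, 0.015], [0, 0, 0, 0, 0, 0, 0.015], [0, 0, 0, 0, 0, 0, 0.015], [0, 0, 0, 0, 0, 0, 0.015]]]' > path.dat && python3 shift.py path.dat
python3 - <<'E'
from h import *
R,p=pose();print(p,R.round(4),ctrl.state()["wrist_force"])
d=shot("wrist");e=ray(d,np.array((413,181))/1.5625,.034);print("block edge",e,"bush edge",ray(d,np.array((450,88))/1.5625,.054))
y=np.array([-np.sin(.174),np.cos(.174)]);print("gap to shoe face", (e[:2]-p[:2])@y-.012, "grip along y from base centre",(p[:2]-[.56518,-.00253])@y)
E
```

```text
t: 10.88
position: [0.5682, -0.0065, 0.0541]
eef_rot: [-2.017, -2.408, 0.001]
wrist_force: [-1.4, 0.7, 2.6]
gripper_width: 0.0276
finger_force: 30.0
[ 0.56823376 -0.00653703  0.05410793] [[-1.755e-01  9.845e-01 -6.000e-04]
 [ 9.845e-01  1.755e-01  0.000e+00]
 [ 2.000e-04 -6.000e-04 -1.000e+00]] [-1.41651013  0.67253452  2.64395834]
block edge [0.55944037 0.06248751 0.034     ] bush edge [0.56603277 0.09467621 0.054     ]
gap to shoe face 0.057504615287409175 grip along y from base centre -0.004475198404314566
```

To row units: 0.008 m is 0.128, 0.012 m is 0.192.

```bash
echo '[[[0, 0, 0, 0.096, 0, 0, 0.015], [0, 0, 0, 0.192, 0, 0, 0.015], [0, 0, 0, 0.192, 0, 0, 0.015], [0, 0, 0, 0.192, 0, 0, 0.015], [0, 0, 0, 0.128, 0, 0, 0.015]]]' > path.dat && python3 shift.py path.dat
echo '[[[0, 0, 0, 0.032, 0, 0, 0.015], [0, 0, 0, 0.032, 0, 0, 0.015], [0, 0, 0, 0.032, 0, 0, 0.015], [0, 0, 0, 0.016, 0, 0, 0.015], [0, 0, 0, 0, 0, 0, 0.015]]]' > path.dat && python3 shift.py path.dat
echo '[[[0, 0, 0, 0.016, 0, 0, 0.015], [0, 0, 0, 0.016, 0, 0, 0.015], [0, 0, 0, 0.016, 0, 0, 0.015], [0, 0, 0, 0, 0, 0, 0.015]]]' > path.dat && python3 shift.py path.dat
```

```text
t: 11.55
position: [0.5597, 0.0435, 0.0541]
eef_rot: [2.015, 2.409, 0.0]
wrist_force: [-0.4, -4.5, 2.2]
gripper_width: 0.0278
finger_force: 30.0
t: 12.18
position: [0.5587, 0.0496, 0.0541]
eef_rot: [2.016, 2.409, 0.001]
wrist_force: [-0.3, -4.6, 5.1]
gripper_width: 0.028
finger_force: 30.0
t: 12.68
position: [0.5581, 0.0525, 0.0541]
eef_rot: [2.016, 2.409, 0.0]
wrist_force: [-0.1, -5.0, 3.2]
gripper_width: 0.0278
finger_force: 30.0
```

```bash
echo '[[[0, 0, 0, 0.0112, 0, 0, 0.015], [0, 0, 0, 0.0112, 0, 0, 0.015], [0, 0, 0, 0.0096, 0, 0, 0.015], [0, 0, 0, 0, 0, 0, 0.015]]]' > path.dat && python3 shift.py path.dat
echo '[[[0, 0, 0, 0.008, 0, 0, 0.015], [0, 0, 0, 0.008, 0, 0, 0.015], [0, 0, 0, 0, 0, 0, 0.015]]]' > path.dat && python3 shift.py path.dat
echo '[[[0, 0, 0, 0.008, 0, 0, 0.015], [0, 0, 0, 0, 0, 0, 0.015]]]' > path.dat && python3 shift.py path.dat
python3 - <<'E'
from h import *
d=shot("wrist");cv2.imwrite("pics/w4.png",cv2.resize(d["image"],(800,600),interpolation=cv2.INTER_CUBIC))
E
```

```text
t: 13.18
position: [0.5578, 0.0544, 0.054]
eef_rot: [2.016, 2.409, 0.0]
wrist_force: [-0.0, -4.7, 4.9]
gripper_width: 0.028
finger_force: 30.0
t: 13.55
position: [0.5576, 0.0554, 0.0541]
eef_rot: [2.016, 2.409, 0.0]
wrist_force: [0.6, -5.6, 3.9]
gripper_width: 0.0277
finger_force: 30.0
t: 13.8
position: [0.5575, 0.0558, 0.0541]
eef_rot: [2.016, 2.409, 0.0]
wrist_force: [-1.0, -4.9, 5.0]
gripper_width: 0.0281
finger_force: 30.0
```

View pics/w4.png

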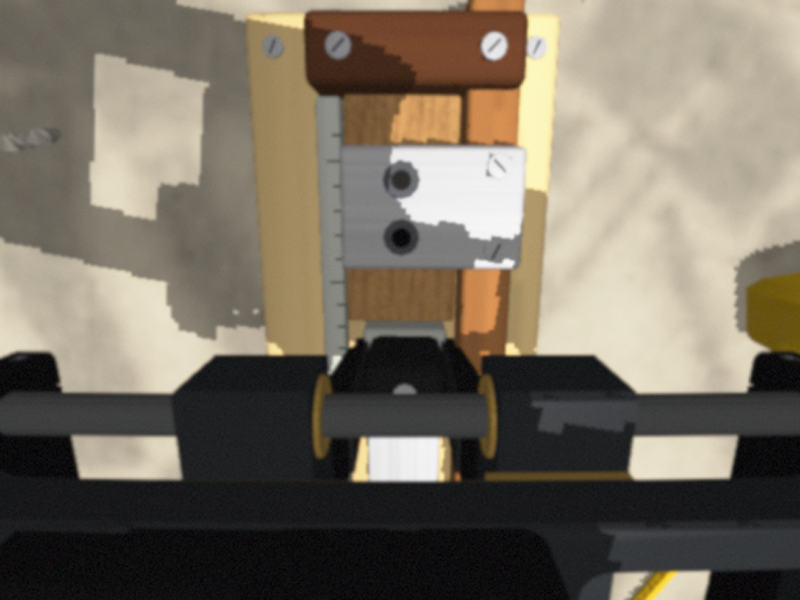

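The block's far end is already at or very near the end block (edge row ~92), and no force rise yet. Keep feeling forward.

```bash
echo '[[[0, 0, 0, 0.008, 0, 0, 0.015], [0, 0, 0, 0, 0, 0, 0.015]]]' > path.dat && python3 shift.py path.dat | grep -E 'pos|wrist'
echo '[[[0, 0, 0, 0.008, 0, 0, 0.015], [0, 0, 0, 0, 0, 0, 0.015]]]' > path.dat && python3 shift.py path.dat| grep -E 'pos|wrist'
echo '[[[0, 0, 0, 0.008, 0, 0, 0.015], [0, 0, 0, 0, 0, 0, 0.015]]]' > path.dat && python3 shift.py path.dat| grep -E 'pos|wrist'
echo '[[[0, 0, 0, 0.008, 0, 0, 0.015], [0, 0, 0, 0, 0, 0, 0.015]]]' > path.dat && python3 shift.py path.dat| grep -E 'pos|wrist'
```

```text
position: [0.5574, 0.0563, 0.0541]
wrist_force: [0.5, -5.1, 4.6]
position: [0.5574, 0.0565, 0.0541]
wrist_force: [0.4, -6.2, 3.8]
position: [0.5575, 0.0565, 0.0541]
wrist_force: [0.5, -7.8, 4.3]
position: [0.5574, 0.0566, 0.0541]
wrist_force: [-0.0, -9.4, 3.8]
```

It stops at y = 0.0565 with rising force (travel 64 mm, as predicted): home. A touch more, then let go and go back to the knob.

```bash
echo '[[[0, 0, 0, 0.016, 0, 0, 0.015], [0, 0, 0, 0, 0, 0, 0.015], [0, 0, 0, 0, 0, 0, 0.015]]]' > path.dat && python3 shift.py path.dat
echo '[[[0, 0, 0, -0.024, 0, 0, 0.015], [0, 0, 0, 0, 0, 0, 0.06], [0, 0, 0, 0, 0, 0, 0.06], [0, 0, 0, 0, 0, -0.72, 0.07], [0, 0, 0, 0, 0, -0.96, 0.07]]]' > path.dat && python3 shift.py path.dat
python3 - <<'E'
from h import *
R,p=pose();print(p,"to go",R.T@(np.array([.5893,-.1340,.155])-p))
E
```

```text
t: 15.22
position: [0.5574, 0.0567, 0.0541]
eef_rot: [2.013, 2.407, -0.004]
wrist_force: [1.1, -11.1, 3.1]
gripper_width: 0.0282
finger_force: 30.0
t: 15.85
position: [0.5549, 0.0583, 0.1571]
eef_rot: [-2.012, -2.406, 0.005]
wrist_force: [0.8, -0.1, 1.2]
gripper_width: 0.0624
finger_force: 0.0
[0.55490101 0.05828935 0.15709729] to go [-1.95346083e-01 -1.18289901e-04  1.66635969e-03]
```

To row units: -0.0488 m is -0.7808.

```bash
echo '[[[0, 0, 0, -0.7808, 0, 0, 0.07], [0, 0, 0, -0.7808, 0, 0, 0.07], [0, 0, 0, -0.7808, 0, 0, 0.07], [0, 0, 0, -0.7808, 0, 0, 0.07]]]' > path.dat && python3 shift.py path.dat
echo '[[[0, 0, -0.672, 0, 0, 0, 0.07], [0, 0, -0.672, 0, 0, 0, 0.07], [0, 0, -0.672, 0, 0, 0, 0.07], [0, 0, -0.672, 0, 0, 0, 0.07], [0, 0, -0.672, 0, 0, 0, 0.07]]]' > path.dat && python3 shift.py path.dat
python3 - <<'E'
from h import *
R,p=pose();print(p,np.arctan2(R[1,1],R[0,1]),"to go",R.T@(np.array([.5893,-.1337,.0650])-p))
d=shot("wrist");cv2.imwrite("pics/w5.png",cv2.resize(d["image"],(800,600),interpolation=cv2.INTER_CUBIC))
E
```

```text
t: 16.35
position: [0.5914, -0.1352, 0.1583]
eef_rot: [-2.015, -2.409, -0.001]
wrist_force: [0.1, 0.6, -0.5]
gripper_width: 0.07
finger_force: 0.0
t: 16.98
position: [0.5912, -0.1337, 0.158]
eef_rot: [-0.849, -3.023, -0.002]
wrist_force: [-0.3, -0.6, -0.7]
gripper_width: 0.0699
finger_force: 0.0
[ 0.59117504 -0.13366627  0.15800122] 1.0232799702230195 to go [ 0.00143219 -0.00108253  0.0930028 ]
```

View pics/w5.png

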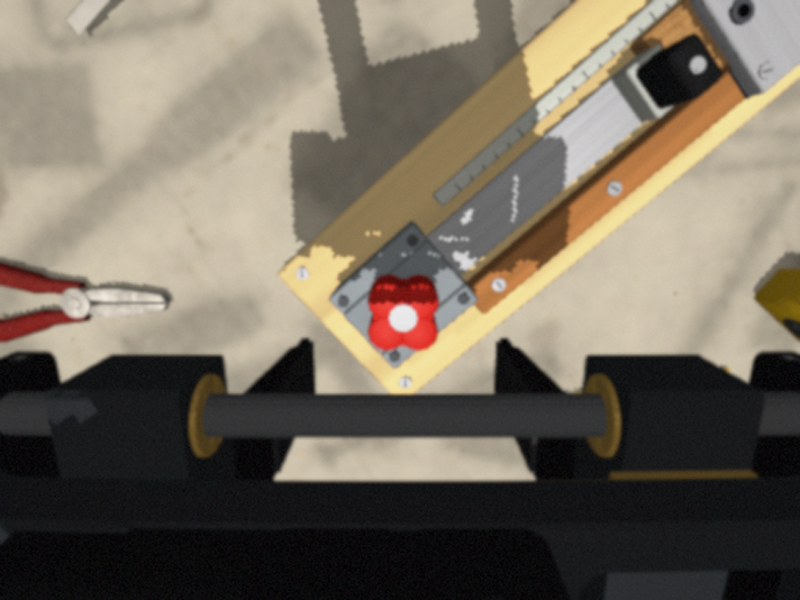

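Knob squared to the jaws and centred at (403,318). Descend, grip, and screw tight.

```bash
echo '[[[0, 0, 0.04, 0.0224, -0.016, 0.368, 0.07], [0, 0, 0, 0, 0, 0.4, 0.07], [0, 0, 0, 0, 0, 0.4, 0.07], [0, 0, 0, 0, 0, 0.32, 0.06], [0, 0, 0, 0, 0, 0, 0.06]]]' > path.dat && python3 shift.py path.dat
echo '[[[0, 0, 0, 0, 0, 0, 0.02], [0, 0, 0, 0, 0, 0, 0.02], [0, 0, 0, 0, 0, 0, 0.02], [0, 0, 0, 0, 0, 0, 0.02]]]' > path.dat && python3 shift.py path.dat
echo '[[[0, 0, 0.72, 0, 0, 0.00384, 0.02], [0, 0, 0.72, 0, 0, 0.00384, 0.02], [0, 0, 0.72, 0, 0, 0.00384, 0.02], [0, 0, 0.72, 0, 0, 0.00384, 0.02], [0, 0, 0.72, 0, 0, 0.00384, 0.02]]]' > path.dat && python3 shift.py path.dat
echo '[[[0, 0, 0.72, 0, 0, 0.00384, 0.02], [0, 0, 0.72, 0, 0, 0.00384, 0.02], [0, 0, 0.72, 0, 0, 0.00384, 0.02], [0, 0, 0.72, 0, 0, 0.00384, 0.02], [0, 0, 0.72, 0, 0, 0.00384, 0.02]]]' > path.dat && python3 shift.py path.dat
python3 - <<'E'
from h import *
R,p=pose();s=ctrl.state();print(np.arctan2(R[1,1],R[0,1]),s["wrist_torque"],s["wrist_force"])
E
```

```text
t: 17.65
position: [0.5882, -0.134, 0.0635]
eef_rot: [-0.874, -3.013, -0.001]
wrist_force: [0.4, -0.1, 0.0]
gripper_width: 0.0605
finger_force: 0.0
t: 18.15
position: [0.5908, -0.1345, 0.0672]
eef_rot: [0.873, 3.015, 0.002]
wrist_force: [2.3, 2.5, 2.3]
gripper_width: 0.0377
finger_force: 30.0
t: 18.77
position: [0.5895, -0.1354, 0.066]
eef_rot: [2.106, 2.331, -0.003]
wrist_force: [-3.4, 0.3, 7.9]
gripper_width: 0.0376
finger_force: 30.0
t: 19.4
position: [0.588, -0.1348, 0.0655]
eef_rot: [-2.908, -1.184, 0.008]
wrist_force: [-11.2, 3.0, 15.1]
gripper_width: 0.0377
finger_force: 30.0
-0.7971586216217564 [0.47718101 2.13193188 0.48115433] [-11.18167435   3.02805563  15.13733234]
```

To row units: -0.002 m is -0.032, -0.001 m is -0.016, 0.15 rad is 0.6.

```bash
echo '[[[0, 0, 0.6, -0.016, -0.016, -0.032, 0.02], [0, 0, 0.6, -0.016, -0.016, 0, 0.02], [0, 0, 0.6, 0, 0, 0, 0.02], [0, 0, 0.4, 0, 0, 0, 0.02], [0, 0, 0, 0, 0, 0, 0.02]]]' > path.dat && python3 shift.py path.dat
python3 - <<'E'
from h import *
R,p=pose();s=ctrl.state();print(np.arctan2(R[1,1],R[0,1]),s["wrist_torque"],s["wrist_force"],p)
E
```

```text
t: 20.02
position: [0.5873, -0.1339, 0.0654]
eef_rot: [-3.12, -0.359, -0.002]
wrist_force: [4.1, 3.4, -1.2]
gripper_width: 0.0378
finger_force: 30.0
-1.3414372028876356 [ 0.61832262 -0.37076997  0.23850358] [ 4.10338491  3.3971241  -1.19285631] [ 0.58725562 -0.13393499  0.06540108]
```

```bash
echo '[[[0, 0, 0.24, 0, 0, 0, 0.02], [0, 0, 0.24, 0, 0, 0, 0.02], [0, 0, 0.16, 0, 0, 0, 0.02], [0, 0, 0, 0, 0, 0, 0.02]]]' > path.dat && python3 shift.py path.dat
python3 - <<'E'
from h import *
R,p=pose();s=ctrl.state();print(np.arctan2(R[1,1],R[0,1]),s["wrist_torque"],s["wrist_force"],p)
E
```

```text
t: 20.52
position: [0.5862, -0.1339, 0.0654]
eef_rot: [-3.139, -0.113, 0.003]
wrist_force: [-1.3, 4.1, 2.7]
gripper_width: 0.0389
finger_force: 30.6
-1.498761356881329 [0.71241348 0.44641392 1.12040754] [-1.27527639  4.07238622  2.73333327] [ 0.58620381 -0.1339372   0.06540567]
```

Torque jumped to 1.1 N m with the jaws starting to ride up: the knob is on its stop. Relax, release, lift and check.

To row units: -0.09 rad is -0.36.

```bash
echo '[[[0, 0, -0.36, 0, 0, 0, 0.02], [0, 0, 0, 0, 0, 0, 0.07], [0, 0, 0, 0, 0, 0, 0.08], [0, 0, 0, 0, 0, 0, 0.08]]]' > path.dat && python3 shift.py path.dat
echo '[[[0, 0, 0, 0, 0, -0.64, 0.08], [0, 0, 0, 0, 0, -0.96, 0.08], [0, 0, 0, -0.16, -0.8, -0.8, 0.08], [0, 0, 0, -0.16, -0.8, -0.64, 0.08], [0, 0, 0, 0, 0, 0, 0.08]]]' > path.dat && python3 shift.py path.dat
python3 - <<'E'
from h import *
d=shot("wrist");cv2.imwrite("pics/w6.png",cv2.resize(d["image"],(800,600),interpolation=cv2.INTER_CUBIC))
E
```

```text
t: 21.02
position: [0.5869, -0.1351, 0.0655]
eef_rot: [3.131, 0.246, 0.0]
wrist_force: [0.7, -0.8, -0.3]
gripper_width: 0.0631
finger_force: 0.0
t: 21.65
position: [0.5556, -0.045, 0.253]
eef_rot: [3.129, 0.252, 0.013]
wrist_force: [0.0, 0.8, -0.5]
gripper_width: 0.0799
finger_force: 0.0
```

View pics/w6.png

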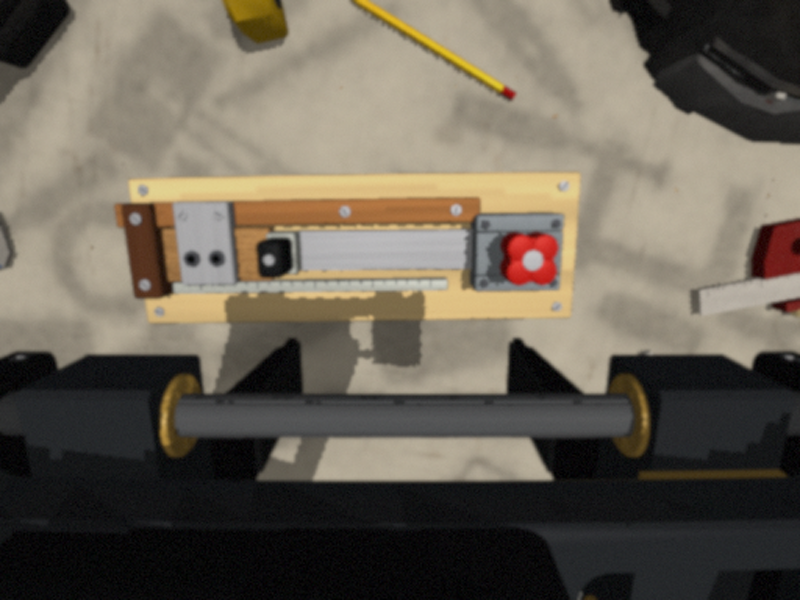

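The knob is square to the jig again at (532,260). The shoe at (270,255) is against the block, the block is up to the end block, and the tools have not moved. Handing in.

```bash
python3 -c "
from cell import ctrl
print(ctrl.finish_job())"
```

```text
the job is handed in; nothing more can be done
None
```

I handed the job in at about 22 s. The knob was cracked loose and backed off about 2.4 rad, the block was pushed home against the end block, and the knob was screwed back tight onto its stop. The last picture shows the shoe against the block and the tools in view where they were; the judge's verdict was not shown.

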